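Shut the petty-cash box and close its hasp

TASK

The petty-cash box on the desk has been left open. Shut its lid fully first, with the hasp still swung clear, and then swing the hasp down over the staple until it lies flat against the front of the box. Leave the other things on the desk where they are.

Things in the scene. Friction and masses are not known exactly. Their poses are not given: they have to be found in the camera images.
- cashbox: dark steel petty-cash box screwed to the desk: 160 mm deep (its x), 240 mm wide (its y), walls 100 mm high. Origin at the centre of its underside; its front, with the hasp, faces its own -x; z up. With the lid shut the lid's top is 105 mm above the desk.
- box_lid (a joint): opening angle of the box's lid (rad): 0 shut, grows as the front edge rises, at most 1.6. The lid is hinged along the box's far (+x) rim; a stiff hinge holds it where it is left. It is a flat plate 168 mm deep and 248 mm wide with a skirt 20 mm deep; its upper face lies 5 mm outside the plane through the hinge line.
- lid_hinge (a point): middle of the lid's hinge line, 83 mm behind the box's centre and 100 mm above the desk; its axes are the lid's (y along the hinge)
- lid_front (a point): middle of the lid's front edge, on its upper face, 167 mm from the hinge line; moves with the lid
- hasp (a joint): angle of the hasp strap on the lid (rad): 0 hanging flat against the front of the closed box with the staple through its slot, 1.57 sticking straight out forwards (in the plane of the lid), more leaning up and back; at most 2.7. A stiff hinge holds it where it is left.
- hasp_hinge (a point): middle of the hasp's hinge pin, on the lid's front skirt; with the lid shut 87 mm ahead of the box's centre and 90 mm above the desk. The strap is plain steel, 44 mm wide, 50 mm long, 3 mm thick, with a slot 10 mm wide from 17 to 37 mm below the pin; either side of the slot is a 17 mm wide rail. Axes are the strap's: it runs to its own -z, its outer face is its -x.
- hasp_tip (a point): middle of the strap's free end, 50 mm from the hinge pin
- staple (a point): outermost point of the fixed steel wire staple on the box's front, 64 mm above the desk; it stands 15 mm out from the box's front, is 5 mm wide and 17 mm high
- tape_roll: wide yellow roll of packing tape lying flat, 100 mm across, 48 mm high; origin at the centre of its underside
- jar: glass jar with a black cap, 72 mm across, 95 mm high; origin at the centre of its underside
- tub: open clear plastic tub, 100 mm across, 65 mm high; origin at the centre of its underside
- pen_cup: black pen cup with pens, 90 mm across, about 160 mm high with the pens; origin at the centre of its underside
- paper_cup: white paper cup standing upside down, 74 mm across, 85 mm high; origin at the centre of its underside
- calculator: desk calculator, 130 x 80 x 18 mm; origin at the centre of its underside
- padlock: brass padlock lying flat, 75 x 40 x 18 mm; origin at the centre of its underside
- channel: dark metal channel sample, 160 x 26 x 18 mm; origin at the centre of its underside

How it is judged:
By the outcome, as a careful person would: the job done as asked, in the order asked, and still so for the second after the job is handed in, with the robot touching nothing.
It also fails if it takes over 45 s, if anything falls off the work surface, if the arm or the gripper's body presses on something with over 40 N, if the wrist force passes 120 N, or if a joint passes its speed limit or range.

ROBOT

A 6-joint arm with a two-finger parallel gripper is mounted at the origin on the work surface. World frame = base frame: x ahead of the robot, y to its left, z up, the work surface at z = 0. Lengths are in mm, angles in rad, forces in N, time in s.
With the tool pointing down it reaches from about 300 to 775 mm from the base axis. Payload 14.6 kg.
Tool frame: the origin (TCP) lies at the very end of the fingers, on their centre line; the grasp point (between the pads) lies 19 mm behind it; z points along the fingers, y is the line along which they close (so a half turn about z gives the same grasp; the last joint's range is limited). The gripper opens to 94 mm and grips with 3 to 60 N. Pads are 16 mm wide; open, the fingers measure 119 mm over their backs; the gripper's body (75 mm by 177 mm) begins 78 mm behind the grasp point.
Start: joints at [-1.362, 0.3, 1.521, -0, 1.321, -0.067], TCP at [149.767, -529.206, 205.446] pointing down, gripper open.
Joint ranges: [-3.03, 3.03], [-0.79, 2.21], [0.23, 2.52], [-1.04, 4.18], [0, 3.07], [-2.55, 2.55]. Speed limits (rad/s): [2.22, 2.22, 2.57, 3.14, 3.14, 3.14].

INTERFACE

Orientations are given as [roll, pitch, yaw] about the fixed x, y, z axes, in that order (R = Rz(yaw) Ry(pitch) Rx(roll)).
In Python, from cell import manip gives the robot as it stands.
- The arm moves only by the tool servo_tool, never from a script. Its argument "rows" is a list of rows, each a list of 7 numbers: the turn, a rotation vector about the world's x, y, z in degrees, then the shift along the world's x, y, z in mm, then the closure, from 0 (fully open) to 1 (shut). In form: [[rx, ry, rz, dx, dy, dz, fingers], ...]. A call has 1 to 20 rows; each row shifts and turns the commanded pose from where the row before left it; what a row does not reach is not made up. A row lasts 1/8 s, in which the tool goes at most 62.5 mm and 10.7 degrees, less where a joint would pass 70% of its speed; a pose out of reach is approached as far as the arm can. A call with a gripper value outside its range is refused whole. The fingers move at their own pace and stop on an object; "grip_force" is the grip in N (left out, the last holds). Time passes only in rows, so rows that do not move let the fingers close. It gives the time, the measured TCP pose, the force, the opening and the grip force at its end, in the units of the state.
- manip.read_state(): the state, without advancing time (a new reading comes with each control period).
- manip.camera(name): name is "side" or "top"; returns the picture (384x512x3 uint8, red, green, blue); there is no depth.
- manip.camera_info(name): a dict with "fx", "fy", "cx", "cy" (pixels), "D" ([k1, k2, p1, p2, k3] as OpenCV has them; the pictures are not rectified), "position" and "rotation" of the camera in the world. Camera axes: x right, y down, z forward; pixel columns grow to the right and rows downward; lengths in mm; the calibration is good to about 2 mm. A picture is of the moment at which its call begins. camera_info takes no time and is no camera call.
- manip.sign_off(): hands the job in; it is judged then, once.
The state is a dict: "clock": time; "joints": joint angles; "qd": joint speeds; "effort": joint torques, N m; "eef_pos": TCP position; "eef_rot": TCP orientation; "wrist_force": force on the tool from outside, world axes, zero at the start; "moment": the same for the moment, N m; "finger_gap": finger opening in mm; "finger_force": force on a finger pad.
Only numpy, scipy, OpenCV 4.12 (cv2) and the standard library are available. Lean on these libraries where they do the work, as an engineer would, in place of code of your own. Each camera call takes 0.05 s, during which the arm holds its last target. There are 200 camera calls.

## Working session

There is one attempt and no reset: what is moved stays moved. The work goes in short steps, Python scripts to look and compute and a tool call to move; the robot and the scene stay as the last step left them, time stands still between calls to the robot, and variables do not carry over. Pictures are saved under pics/ and viewed, at most 10 in all, crops included, and the job is handed in when it is done.

Besides the shell and the picture viewer there is one more tool, called after ">>>" by a JSON object that holds its "fn" and its "kwargs", one argument or row to a line. servo_tool: Moves the arm, as the interface text tells. Its arguments: {"type":"object","properties":{"rows":{"type":"array","items":{"type":"array","items":{"type":"number"}}},"grip_force":{"type":"number"}},"required":["rows"]}

```bash
mkdir -p pics; ls; python3 - <<'E'
from cell import manip
import cv2
for n in("side","top"):
    cv2.imwrite(f"pics/{n}0.png",cv2.resize(manip.camera(n)[:,:,::-1],(800,600),interpolation=cv2.INTER_CUBIC)); print(n,manip.camera_info(n))
s=manip.read_state();print(s)
E
```

```text
pics
side {'fx': 374.5044113645377, 'fy': 374.5044113645377, 'cx': 259.9309381085643, 'cy': 191.21433622870444, 'D': array([-0.06014188,  0.        ,  0.        ,  0.        ,  0.        ]), 'position': array([ 458.43223183, -680.05163645,  819.14115004]), 'rotation': array([-2.34489489,  0.00737893, -0.09764484])}
top {'fx': 446.8451078345603, 'fy': 446.8451078345603, 'cx': 254.88369173994417, 'cy': 193.64432546180956, 'D': array([-0.10739708,  0.        ,  0.        ,  0.        ,  0.        ]), 'position': array([ 408.77694463,   27.47915147, 1254.44569717]), 'rotation': array([-3.05932727,  0.00421258, -1.59259959])}
{'clock': 0.1, 'joints': array([-1.36160085e+00,  3.00399932e-01,  1.52154012e+00,  1.95640255e-07,
        1.32074735e+00, -6.65711200e-02]), 'qd': array([-0.00029794, -0.00040415, -0.0025206 , -0.00125395, -0.00050218,
       -0.00010144]), 'effort': array([ 4.14485726e-05, -5.32644618e+01, -3.53284657e+01,  7.08971615e-02,
        2.34898907e-02, -6.33384502e-05]), 'eef_pos': array([ 149.71545902, -528.96315332,  204.94270895]), 'eef_rot': array([-3.14050034e+00, -7.30139618e-05,  2.75766510e-01]), 'wrist_force': array([ 0.25470301,  1.2467318 , -0.42017705]), 'moment': array([-0.05561497,  0.01196406,  0.02894295]), 'finger_force': 0.0, 'finger_gap': 94.02938001630555}
```

View pics/side0.png

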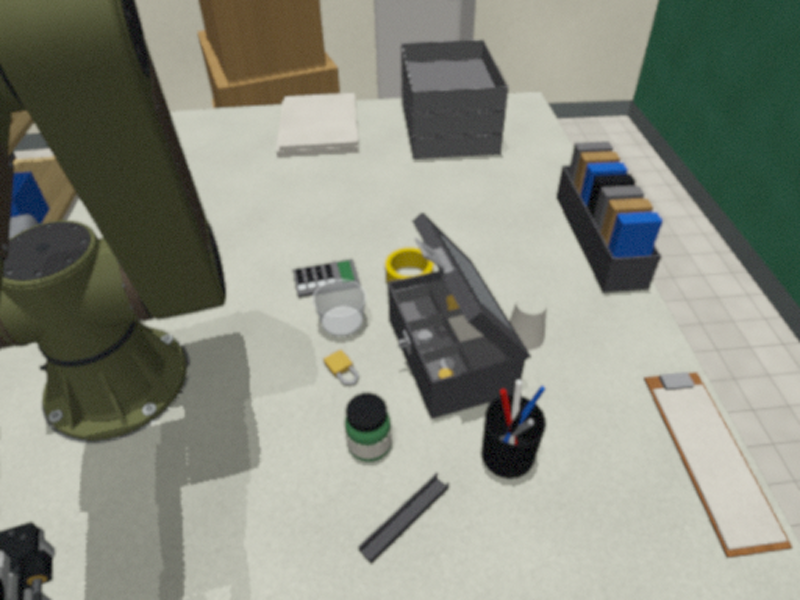

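View pics/top0.png

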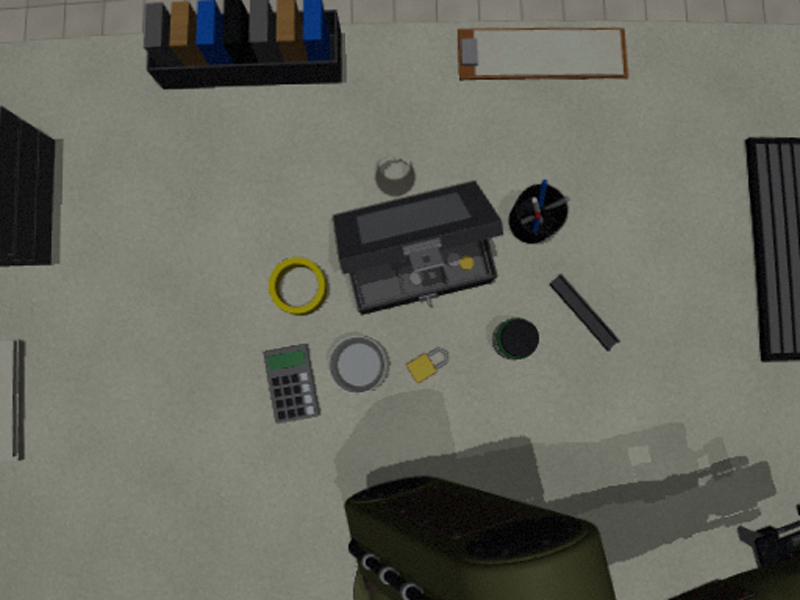

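```bash
python3 - <<'E'
import cv2
from cell import manip
t=manip.camera("top")[:,:,::-1]; s=manip.camera("side")[:,:,::-1]
cv2.imwrite("pics/top_raw.png",t);cv2.imwrite("pics/side_raw.png",s)
cv2.imwrite("pics/tc.png",cv2.resize(t[105:215,200:340],None,fx=5.4,fy=5.4,interpolation=cv2.INTER_CUBIC))
cv2.imwrite("pics/sc.png",cv2.convertScaleAbs(cv2.resize(s[130:270,240:350],None,fx=4.2,fy=4.2,interpolation=cv2.INTER_CUBIC),alpha=1.6))
E
```

```text
(no output)
```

View pics/tc.png

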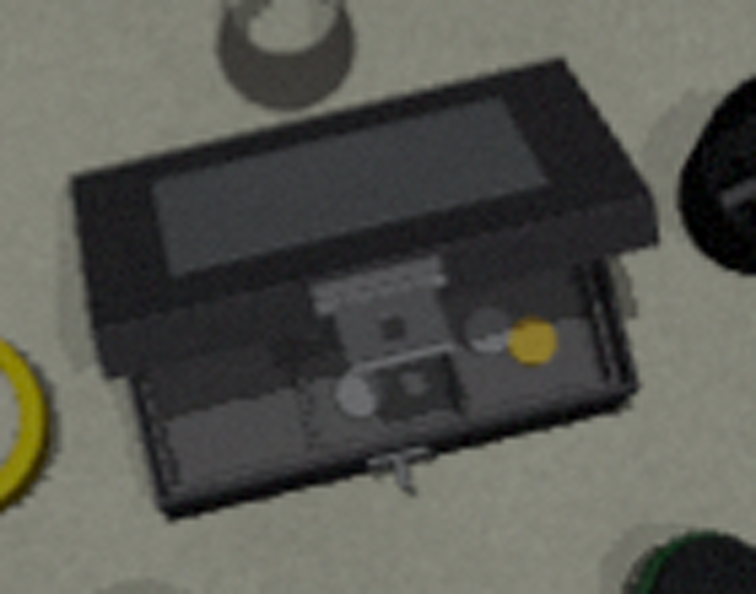

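View pics/sc.png

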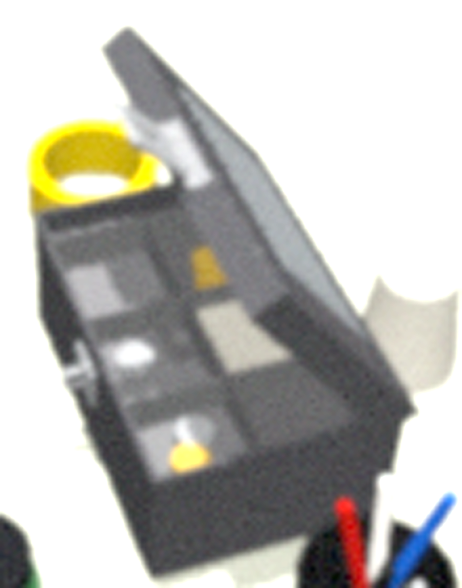

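```bash
cat > h.py <<'E'
import numpy as np,cv2
from scipy.optimize import least_squares
from scipy.spatial.transform import Rotation as R
CAM={'side':dict(f=374.5044,c=(259.931,191.214),k=-0.06014188,p=[458.432,-680.052,819.141],r=[-2.34489489,0.00737893,-0.09764484]),
'top':dict(f=446.8451,c=(254.884,193.644),k=-0.10739708,p=[408.777,27.479,1254.446],r=[-3.05932727,0.00421258,-1.59259959])}
def proj(P,n):
    c=CAM[n];M=R.from_euler('xyz',c['r']).as_matrix()
    Q=(np.atleast_2d(P)-c['p'])@M
    K=np.array([[c['f'],0,c['c'][0]],[0,c['f'],c['c'][1]],[0,0,1.]])
    return cv2.projectPoints(Q,np.zeros(3),np.zeros(3),K,np.array([c['k'],0,0,0,0]))[0][:,0]
def box(P,v):  # box frame->world
    return R.from_euler('z',v[2]).apply(P)+[v[0],v[1],0]
def lid(P,v):  # lid closed-box coords -> rotated about hinge
    h=np.array([83,0,100.]);return box(R.from_euler('y',v[3]).apply(np.array(P,float)-h)+h,v)
def hasp(P,v): # P relative to pin, hanging
    return lid(R.from_euler('y',v[4]).apply(np.array(P,float))+[-87,0,90],v)
E
cat > fit.py <<'E'
from h import *
T=lambda a:np.array(a,float)/5.4+[200,105]-.4
S=lambda a:np.array(a,float)/4.2+[240,130]-.4
B=[[-80,120,100],[-80,-120,100],[-95,0,64]]; Bp=T([[172,515],[634,402],[407,490]])
L=[[84,124,105],[84,-124,105],[-84,124,105],[-84,-124,105],[-84,124,85],[-84,-124,85]]
Lp=T([[72,178],[563,60],[103,323],[655,195],[112,377],[657,247]])
H=[[0,22,-50],[0,-22,-50]];Hp=T([[355,367],[455,347]])
def f(v):
    return np.concatenate([(proj(box(B,v),'top')-Bp).ravel(),(proj(lid(L,v),'top')-Lp).ravel(),(proj(hasp(H,v),'top')-Hp).ravel()])
# side checks
def side(v): return (proj(np.vstack([lid([[-84,124,105],[84,-124,105],[-84,-124,105]],v),box([[-80,-120,100],[-80,-120,0]],v),hasp([[0,22,-50],[0,-22,-50],[0,0,0]],v),box([[-95,0,64]],v)]),'side')-[240,130]+.4)*4.2
for h0 in(.5,1.5,2.4):
    r=least_squares(f,[560,0,-.2,.7,h0]);v=r.x
    print(v.round(3),r.cost.round(2));print(r.fun.reshape(-1,2).round(1).tolist());print(side(v).round(0).tolist())
    print(lid([[-84,0,105]],v),hasp([[0,0,0],[0,0,-50]],v))
E
python3 fit.py
```

```text
[ 5.94003e+02 -4.44100e+00  2.17000e-01  9.52000e-01 -5.12000e-01] 16.87
[[-1.6, -0.4], [2.5, -1.3], [0.6, 0.0], [0.6, 0.4], [1.3, 0.3], [-1.2, 1.8], [1.1, 0.3], [-0.9, -0.7], [1.7, -1.6], [-1.4, 0.8], [-2.2, 0.2]]
[[126.0, 26.0], [417.0, 421.0], [284.0, 297.0], [148.0, 491.0], [144.0, 590.0], [126.0, 204.0], [151.0, 253.0], [175.0, 162.0], [61.0, 387.0]]
[[584.37695753  -6.56490219 238.89367764]] [[570.74881219  -9.57243279 232.63041856]
 [549.98171275 -14.15542522 187.3786367 ]]
[ 5.93828e+02 -3.36000e+00  2.15000e-01  9.50000e-01  1.51800e+00] 12.44
[[-2.1, -0.4], [2.0, -1.1], [0.2, 0.1], [0.2, 0.3], [0.9, 0.4], [-1.7, 1.9], [0.6, 0.6], [-1.4, -0.7], [1.3, -1.4], [-0.3, 0.5], [0.4, -0.5]]
[[126.0, 25.0], [417.0, 420.0], [283.0, 296.0], [147.0, 489.0], [143.0, 588.0], [110.0, 95.0], [136.0, 143.0], [174.0, 161.0], [60.0, 386.0]]
[[584.01318337  -5.50512571 238.76739904]] [[570.38737935  -8.4835923  232.48518593]
 [539.94220383 -15.13860791 271.58508434]]
[ 5.93828e+02 -3.36000e+00  2.15000e-01  9.50000e-01  1.51800e+00] 12.44
[[-2.1, -0.4], [2.0, -1.1], [0.2, 0.1], [0.2, 0.3], [0.9, 0.4], [-1.7, 1.9], [0.6, 0.6], [-1.4, -0.7], [1.3, -1.4], [-0.3, 0.5], [0.4, -0.5]]
[[126.0, 25.0], [417.0, 420.0], [283.0, 296.0], [147.0, 489.0], [143.0, 588.0], [110.0, 95.0], [136.0, 143.0], [174.0, 161.0], [60.0, 386.0]]
[[584.01318335  -5.50512523 238.76739897]] [[570.38737933  -8.48359183 232.48518585]
 [539.94220372 -15.13860746 271.58508418]]
```

```bash
cat >> fit.py <<'E'
print('joint')
Sp=S([[127,30],[411,412],[278,292],[152,478],[153,575],[122,108],[150,142],[68,377]])
def sp(v): return proj(np.vstack([lid([[-84,124,105],[84,-124,105],[-84,-124,105]],v),box([[-80,-120,100],[-80,-120,0]],v),hasp([[0,22,-50],[0,-22,-50]],v),box([[-95,0,64]],v)]),'side')
for z in(100,0):
    B[0][2]=B[1][2]=z
    r=least_squares(lambda v:np.r_[f(v),(sp(v)-Sp).ravel()],[590,0,.2,.9,1.5],loss='soft_l1');v=r.x
    print(z,v.round(3),r.cost.round(2));print(r.fun.reshape(-1,2).round(1).tolist())
    print(lid([[-84,0,105],[-70,0,105]],v),hasp([[0,0,0],[0,0,-50]],v))
# desk objects via top view at height
def back(uv,z):
    return least_squares(lambda q:(proj([[q[0],q[1],z]],'top')-np.array(uv)*.64)[0],[500,0]).x.round(0)
for n,uv,z in[('jar',(517,338),95),('tub',(359,363),65),('padlock',(427,365),10),('pencup',(538,213),110),('paper',(394,175),85),('tape',(298,286),48)]: print(n,back(uv,z))
E
python3 fit.py|sed -n '/joint/,$p'
```

```text
joint
100 [ 5.95687e+02 -1.95300e+00  2.20000e-01  9.33000e-01  1.58300e+00] 24.85
[[-2.5, -0.9], [1.6, -2.0], [-0.2, -0.6], [-0.4, -0.1], [0.2, -0.4], [-2.0, 2.4], [0.1, 0.7], [-1.6, -0.2], [0.8, -1.3], [-0.8, -0.1], [-0.1, -1.1], [-0.7, -0.7], [2.0, 1.2], [1.0, 1.1], [-0.3, 2.1], [-1.4, 2.7], [-2.4, -3.3], [-2.8, 0.1], [-1.2, 1.7]]
[[583.53309075  -4.66706787 237.12254209]
 [591.67141565  -2.84957249 225.8769039 ]] [[570.02993944  -7.68266572 230.59789081]
 [541.44593952 -14.06620143 271.12202462]]
0 [ 5.97437e+02 -2.01300e+00  2.19000e-01  9.22000e-01  1.60000e+00] 24.48
[[-0.3, 0.9], [-3.3, 1.6], [-0.2, -1.3], [-0.4, -0.8], [0.2, -1.0], [-1.8, 2.3], [0.2, 0.7], [-1.4, -0.4], [0.8, -1.4], [-0.7, -0.4], [0.0, -1.4], [-0.5, -0.3], [2.7, 1.2], [1.1, 1.6], [0.4, 2.1], [-0.8, 2.7], [-2.1, -2.9], [-2.5, 0.5], [-0.5, 1.7]]
[[583.85387345  -5.03908703 236.09304111]
 [592.11019892  -3.19993502 224.93729776]] [[570.41802685  -8.0320122  229.42067832]
 [542.06528128 -14.3477769  270.11752015]]
jar [ 441. -166.]
tub [405.  99.]
padlock [399. -18.]
pencup [ 648. -207.]
paper [725.  33.]
tape [541. 204.]
```

>>> {"fn": "servo_tool", "kwargs": {
  "rows": [
    [0, 0, -3.3, 0, 0, 30, 1],
    [0, 0, 0, 0, 0, 30, 1],
    [0, 0, 0, 0, 0, 30, 1],
    [0, 0, 0, 0, 0, 30, 1],
    [0, 0, 0, 28, 33, 0, 1],
    [0, 0, 0, 28, 33, 0, 1],
    [0, 0, 0, 28, 33, 0, 1],
    [0, 0, 0, 28, 33, 0, 1],
    [0, 0, 0, 28, 33, 0, 1],
    [0, 0, 0, 28, 33, 0, 1],
    [0, 0, 0, 28, 33, 0, 1],
    [0, 0, 0, 28, 33, 0, 1],
    [0, 0, 0, 28, 33, 0, 1],
    [0, 0, 0, 28, 33, 0, 1],
    [0, 0, 0, 28, 33, 0, 1],
    [0, 0, 0, 28, 33, 0, 1],
    [0, 0, 0, 28, 33, 0, 1],
    [0, 0, 0, 28, 33, 0, 1],
    [0, 0, 0, 28, 33, 0, 1],
    [0, 0, 0, 28, 33, 0, 1]
  ]
}}

```text
clock: 2.7
eef_pos: [598.5, 0.0, 325.3]
eef_rot: [-3.142, 0.0, 0.218]
wrist_force: [-0.3, -0.6, -0.1]
finger_gap: 0.2
finger_force: 0.0
```

```bash
python3 - <<'E'
from h import *
for a in np.linspace(.93,0,11):
    v=[596,-2,.218,a,1.6]
    print(round(a,2),(lid([[-67,0,105]],v)+box([[8,0,0]],[0,0,.218]))[0].round(0))
E
```

```text
0.93 [601.  -1. 223.]
0.84 [590.  -3. 215.]
0.74 [580.  -5. 205.]
0.65 [571.  -7. 195.]
0.56 [563.  -9. 184.]
0.47 [556. -11. 172.]
0.37 [550. -12. 159.]
0.28 [545. -13. 146.]
0.19 [542. -14. 133.]
0.09 [539. -15. 119.]
0.0 [538. -15. 105.]
```

>>> {"fn": "servo_tool", "kwargs": {
  "rows": [
    [0, 0, 0, 1, 0, -35, 1],
    [0, 0, 0, 1, 0, -35, 1],
    [0, 0, 0, 0, -1, -20, 1],
    [0, 0, 0, 0, 0, -8, 1],
    [0, 0, 0, -4, -1, -4, 1],
    [0, 0, 0, -6, -1, -5, 1],
    [0, 0, 0, -5, -1, -5, 1],
    [0, 0, 0, -5, -1, -5, 1],
    [0, 0, 0, -5, -1, -5, 1],
    [0, 0, 0, -4, -1, -5, 1],
    [0, 0, 0, -4, -1, -5.5, 1],
    [0, 0, 0, -4, -1, -5.5, 1],
    [0, 0, 0, -3.5, -1, -6, 1],
    [0, 0, 0, -3.5, -1, -6, 1]
  ]
}}

```text
clock: 4.45
eef_pos: [555.5, -12.2, 175.0]
eef_rot: [-3.141, 0.0, 0.218]
wrist_force: [0.7, 0.0, 0.9]
finger_gap: 0.8
finger_force: 0.4
```

>>> {"fn": "servo_tool", "kwargs": {
  "rows": [
    [0, 0, 0, -3, -0.5, -6.5, 1],
    [0, 0, 0, -3, -0.5, -6.5, 1],
    [0, 0, 0, -2.5, -0.5, -6.5, 1],
    [0, 0, 0, -2.5, -0.5, -6.5, 1],
    [0, 0, 0, -1.5, 0, -6.5, 1],
    [0, 0, 0, -1.5, -0.5, -6.5, 1],
    [0, 0, 0, -1.5, 0, -7, 1],
    [0, 0, 0, -1, -0.5, -7, 1],
    [0, 0, 0, -0.5, 0, -6, 1],
    [0, 0, 0, 0, 0, -5, 1],
    [0, 0, 0, 0, 0, -4, 1]
  ]
}}

```text
clock: 5.82
eef_pos: [538.8, -15.2, 107.1]
eef_rot: [-3.142, 0.0, 0.218]
wrist_force: [0.5, 0.9, 0.5]
finger_gap: 0.3
finger_force: 0.3
```

>>> {"fn": "servo_tool", "kwargs": {
  "rows": [
    [0, 0, 0, 0, 0, -2, 1],
    [0, 0, 0, 0, 0, -2, 1],
    [0, 0, 0, 0, 0, -2, 1],
    [0, 0, 0, 0, 0, 0, 1]
  ]
}}

```text
clock: 6.32
eef_pos: [539.1, -15.2, 104.8]
eef_rot: [3.141, -0.002, 0.218]
wrist_force: [-18.6, -0.5, 38.3]
finger_gap: 0.4
finger_force: 19.2
```

```bash
python3 - <<'E'
from cell import manip
import cv2,numpy as np
t=manip.camera("top")[:,:,::-1]; s=manip.camera("side")[:,:,::-1]
a=cv2.resize(t[105:230,200:340],(448,400),interpolation=cv2.INTER_CUBIC);b=cv2.resize(s[130:270,230:352],(349,400),interpolation=cv2.INTER_CUBIC)
cv2.imwrite("pics/c1.png",cv2.convertScaleAbs(np.hstack([a,b]),alpha=1.5));print(manip.read_state()['wrist_force'])
E
```

```text
[-18.20417867   0.56070237  38.97084932]
```

View pics/c1.png

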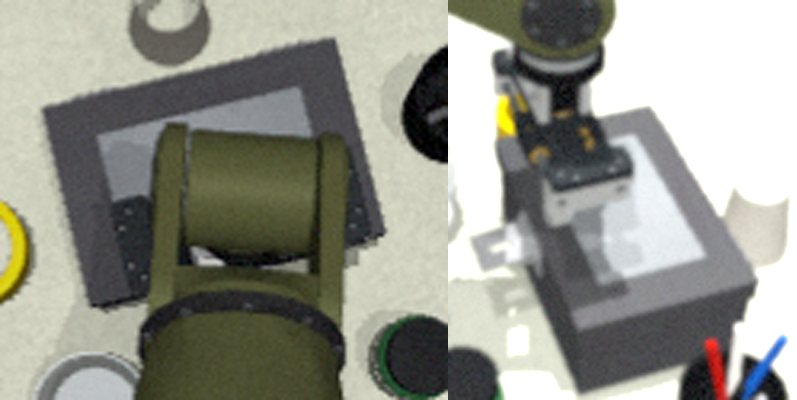

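>>> {"fn": "servo_tool", "kwargs": {
  "rows": [
    [0, 0, 0, 0, 0, 20, 1],
    [0, 0, 0, 0, 0, 30, 1],
    [0, 0, 0, 0, 0, 30, 1],
    [1.8, -8.1, 0, -20, -4, 10, 0.85],
    [1.8, -8.1, 0, -20, -4, 0, 0.85],
    [1.8, -8.2, 0, -20, -5, 0, 0.85],
    [0, 0, 0, -20, -5, 0, 0.85],
    [0, 0, 0, 0, 0, 0, 0.85]
  ]
}}

```text
clock: 7.42
eef_pos: [458.4, -33.6, 192.0]
eef_rot: [3.141, -0.437, 0.218]
wrist_force: [1.3, -0.3, 0.1]
finger_gap: 13.7
finger_force: 0.0
```

```bash
python3 - <<'E'
from h import *
from cell import manip
T=np.array([[43,107],[333,40],[384,235],[92,305]])/3.2+[200,105]-.4
L=[[84,124,105],[84,-124,105],[-84,-124,105],[-84,124,105]]
r=least_squares(lambda v:(proj(box(L,v),'top')-T).ravel(),[596,-2,.218]);v=r.x
print(v,r.fun.round(1))
s=manip.camera("side")[:,:,::-1]
cv2.imwrite("pics/c2.png",cv2.convertScaleAbs(cv2.resize(s[150:260,230:340],(600,600),interpolation=cv2.INTER_CUBIC),alpha=1.4))
print((proj(box([[-137,22,90],[-137,-22,90],[-87,22,90],[-87,-22,90],[-95,0,64],[-84,-124,105],[-84,124,105],[84,-124,105]],[596,-2,.218]),'side')-[230,150]+.4)*600/110)
S=manip.read_state();print(S['eef_pos'],S['eef_rot'],S['finger_gap'],S['wrist_force'])
t=np.radians(25)
tx=np.array([np.cos(t),np.sin(t)])
for th in np.linspace(1.6,0,9):
    d=np.array([-np.sin(th),-np.cos(th)]);n=np.array([-np.cos(th),np.sin(th)])
    c=np.array([-87,90])+42*d+1.5*n
    sg=np.sign(np.cos(t+th)); q=c-sg*8*tx
    print(round(th,2),q.round(1),box([[q[0],0,q[1]]],[596,-2,.218])[0].round(1))
E
```

```text
[ 5.96073325e+02 -1.33363124e+00  2.15095515e-01] [-0.5  0.1  0.8 -0.7  0.8 -0.  -1.1  0.6]
[[ 39.47947061 342.23967154]
 [ 64.70300358 408.06489663]
 [138.12661839 318.28904722]
 [166.11190721 382.65333089]
 [136.98085683 389.5704776 ]
 [245.18132755 525.50204719]
 [ 83.79557484 160.50325197]
 [593.51388152 431.05960615]]
[459.18824825 -33.43225428 192.1002324 ] [ 3.14069575 -0.43732178  0.21789868] 14.257373896570419 [ 1.30375931 -0.00156613  0.04845152]
1.6 [-121.7   96.1] [477.2 -28.3  96.1]
1.4 [-121.4   87.7] [477.5 -28.3  87.7]
1.2 [-119.4   79.6] [479.4 -27.8  79.6]
1.0 [-130.4   65.2] [468.7 -30.2  65.2]
0.8 [-125.4   58.4] [473.5 -29.1  58.4]
0.6 [-119.2   52.8] [479.6 -27.8  52.8]
0.4 [-112.    48.5] [486.7 -26.2  48.5]
0.2 [-104.1   45.8] [494.4 -24.5  45.8]
0.0 [-95.8  44.6] [502.5 -22.7  44.6]
```

View pics/c2.png

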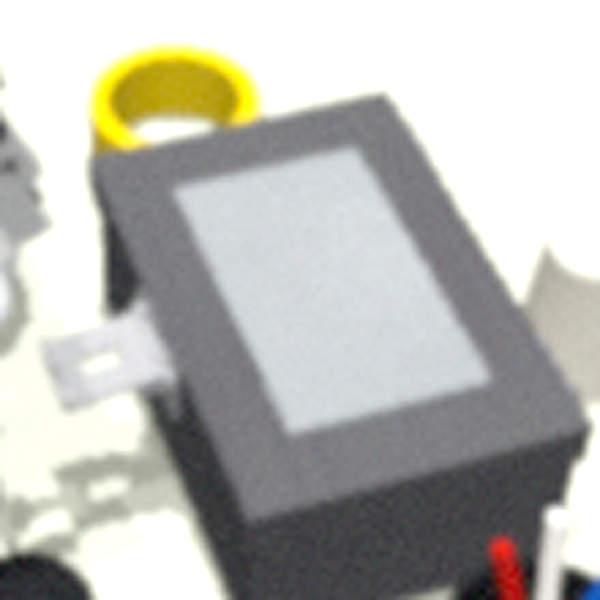

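>>> {"fn": "servo_tool", "kwargs": {
  "rows": [
    [0, 0, 0, 10, 2.5, -25, 0.85],
    [0, 0, 0, 10, 2, -25, 0.85],
    [0, 0, 0, 0, 0.5, -25, 0.85],
    [0, 0, 0, 0, 0, -10, 0.85],
    [0, 0, 0, 0, 0, -6, 0.85],
    [0, 0, 0, 0, 0, -6, 0.85],
    [0, 0, 0, 0, 0, -6, 0.85],
    [0, 0, 0, 0, 0, -6, 0.85],
    [0, 0, 0, -1, -0.3, -5, 0.85],
    [0, 0, 0, -2, -0.4, -5, 0.85],
    [0, 0, 0, -1, 0, -5, 0.85],
    [0, 0, 0, 0, 0, -4, 0.85],
    [0, 0, 0, 1, 0.2, -4, 0.85],
    [0, 0, 0, 0, 0, 0, 0.85]
  ]
}}

```text
clock: 9.22
eef_pos: [475.7, -28.6, 59.1]
eef_rot: [-3.142, -0.436, 0.218]
wrist_force: [1.0, -0.2, 0.4]
finger_gap: 13.9
finger_force: 0.0
```

>>> {"fn": "servo_tool", "kwargs": {
  "rows": [
    [0, 0, 0, 4, 0.8, -4, 0.85],
    [0, 0, 0, 4, 0.8, -3, 0.85],
    [0, 0, 0, 4, 0.8, -2, 0.85],
    [0, 0, 0, 4, 0.8, -2, 0.85],
    [0, 0, 0, 4, 0.8, -1, 0.85],
    [0, 0, 0, 3, 0.7, -1, 0.85],
    [0, 0, 0, 2, 0.4, 0, 0.85],
    [0, 0, 0, 0, 0, 0, 0.85]
  ]
}}

```text
clock: 10.22
eef_pos: [500.9, -23.6, 46.5]
eef_rot: [3.141, -0.436, 0.218]
wrist_force: [-0.7, 0.4, -0.2]
finger_gap: 14.4
finger_force: 0.1
```

>>> {"fn": "servo_tool", "kwargs": {
  "rows": [
    [0, 0, 0, 2, 0.4, 0, 0.85],
    [0, 0, 0, 2, 0.4, 0, 0.85],
    [0, 0, 0, 0, 0, 0, 0.85]
  ]
}}

```text
clock: 10.6
eef_pos: [503.9, -22.8, 46.0]
eef_rot: [-3.141, -0.434, 0.218]
wrist_force: [-10.9, -3.6, 6.2]
finger_gap: 14.0
finger_force: 6.0
```

>>> {"fn": "servo_tool", "kwargs": {
  "rows": [
    [0, 0, 0, 2, 0.4, 0, 0.85],
    [0, 0, 0, 0, 0, 0, 0.85]
  ]
}}

```text
clock: 10.85
eef_pos: [504.8, -22.5, 45.6]
eef_rot: [-3.14, -0.432, 0.218]
wrist_force: [-26.7, -8.4, 16.7]
finger_gap: 14.4
finger_force: 13.7
```

>>> {"fn": "servo_tool", "kwargs": {
  "rows": [
    [0, 0, 0, -10, -2.2, 0, 0.85],
    [0, 0, 0, -25, -5.4, 0, 0.85],
    [0, 0, 0, -15, -3, 25, 0.85],
    [0, 0, 0, -15, -3, 35, 0.85],
    [0, 0, 0, -20, -4, 35, 0.85],
    [0, 0, 0, -30, -4, 35, 0.85],
    [0, 0, 0, -30, -4, 10, 0.85],
    [0, 0, 0, 0, 0, 0, 0.85]
  ]
}}

```text
clock: 11.85
eef_pos: [361.5, -48.5, 187.6]
eef_rot: [3.139, -0.439, 0.218]
wrist_force: [0.4, 0.0, 0.3]
finger_gap: 13.9
finger_force: 0.0
```

```bash
python3 - <<'E'
from h import *
from cell import manip
s=manip.camera("side")[:,:,::-1];t=manip.camera("top")[:,:,::-1]
a=cv2.resize(s[150:260,220:300],(436,600),interpolation=cv2.INTER_CUBIC)
b=cv2.resize(t[100:240,160:345],(364,275),interpolation=cv2.INTER_CUBIC); c=cv2.resize(s,(364,325))
cv2.imwrite("pics/c3.png",cv2.convertScaleAbs(np.hstack([a,np.vstack([b,c])]),alpha=1.5))
for h in(0,.15,.3):
  print(h,((proj(hasp([[0,22,-50],[0,-22,-50],[0,22,0],[0,-22,0]],[596,-1.7,.217,0,h]),'side')-[220,150]+.4)*5.45).round(0).tolist())
print(((proj(box([[-95,0,64]],[596,-1.7,.217]),'side')-[220,150]+.4)*5.45).round(0))
S=manip.read_state();print(S['eef_pos'],S['wrist_force'])
E
```

```text
0 [[194.0, 385.0], [221.0, 449.0], [192.0, 317.0], [220.0, 382.0]]
0.15 [[180.0, 388.0], [207.0, 452.0], [192.0, 317.0], [220.0, 382.0]]
0.3 [[166.0, 389.0], [192.0, 453.0], [192.0, 317.0], [220.0, 382.0]]
[[191. 389.]]
[362.20454986 -48.19600827 186.60480916] [ 0.62760243 -0.63719543  0.13413437]
```

View pics/c3.png

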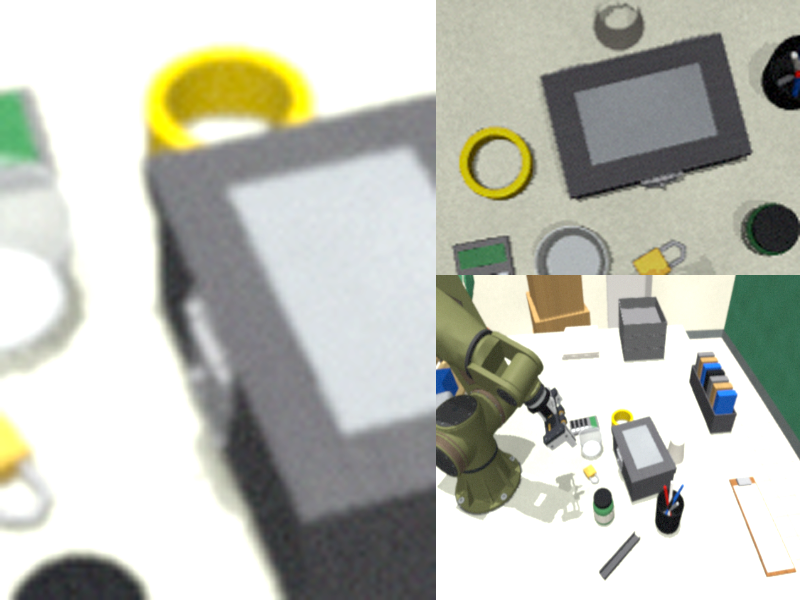

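```bash
python3 - <<'E'
from h import *
from cell import manip
s=np.mean([manip.camera("side")[:,:,::-1] for _ in range(4)],0)
t=np.mean([manip.camera("top")[:,:,::-1] for _ in range(4)],0)
a=cv2.resize(s[195:245,245:280],(420,600),interpolation=cv2.INTER_CUBIC)
b=cv2.resize(t[175:205,250:300],(380,228),interpolation=cv2.INTER_CUBIC);b=np.vstack([b,np.zeros((372,380,3))])
cv2.imwrite("pics/c4.png",cv2.convertScaleAbs(np.hstack([a,b]),alpha=1.1))
for h in(0,.1,.2):
  q=hasp([[0,22,-50],[0,-22,-50],[0,-22,0],[-8,0,-26]],[596,-1.7,.217,0,h])
  print(h,((proj(q,'side')-[245,195]+.4)*12).round(0).tolist(),((proj(q,'top')-[250,175]+.4)*7.6).round(0).tolist())
E
```

```text
0 [[127.0, 308.0], [187.0, 449.0], [185.0, 301.0], [121.0, 316.0]] [[122.0, 150.0], [241.0, 121.0], [249.0, 109.0], [190.0, 152.0]]
0.1 [[107.0, 312.0], [165.0, 453.0], [185.0, 301.0], [110.0, 316.0]] [[125.0, 164.0], [245.0, 135.0], [249.0, 109.0], [192.0, 159.0]]
0.2 [[86.0, 315.0], [144.0, 457.0], [185.0, 301.0], [99.0, 315.0]] [[129.0, 177.0], [248.0, 148.0], [249.0, 109.0], [193.0, 166.0]]
```

View pics/c4.png

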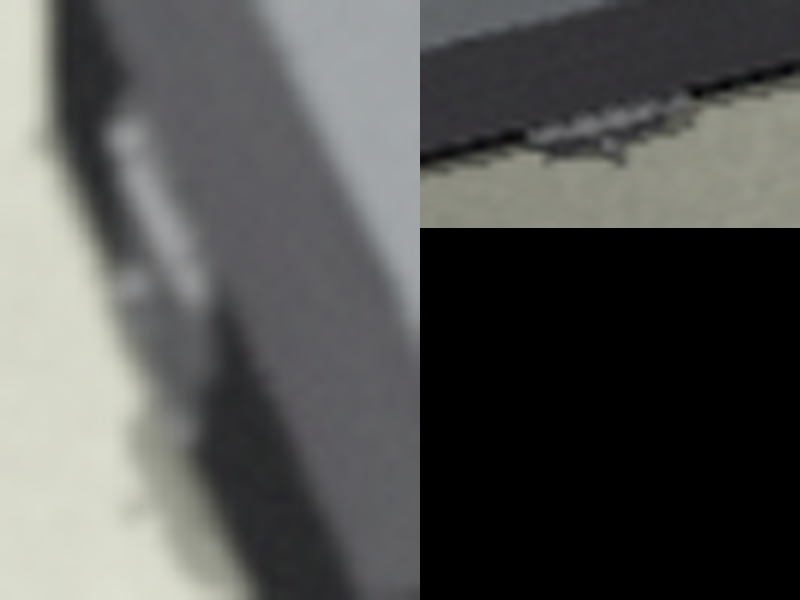

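The strap's lower near corner is at about (187, 440), where a flat strap should be (187, 449), and the staple pokes through the slot at about (130, 280).

```bash
python3 -c "
from cell import manip
print(manip.sign_off())"
```

```text
the job is handed in; nothing more can be done
None
```

The lid was shut first with the hasp still sticking out. The hasp was then swung down over the staple, and the final images show it flat against the front of the box. The arm is clear of everything, no other objects appear to have moved, and the job is handed in.

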